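# Rock the heavy tub to tip round bars into a lined crate

## Robot

A 6-joint arm with a two-finger parallel gripper is mounted at the origin on a cart in front of the work surface, level with it; the furniture and walls round the work are solid. World frame = base frame: x ahead of the robot, y to its left, z up, the work surface at z = 0. Lengths are in m, angles in rad, forces in N, time in s.
With the tool pointing down it reaches from about 0.375 to 0.9 m from the base axis. Payload 3.1 kg.
Tool frame: the origin (TCP) lies on the centre line of the jaws, within the pads' length; the fingertips stand 19 mm ahead of it and the grasp point (between the pads) is the TCP; z points along the fingers, y is the line along which they close (so a half turn about z gives the same grasp; the last joint's range is limited). The gripper opens to 85 mm and grips with 20 to 120 N. Pads are 22 mm wide; open, the fingers measure 114 mm over their backs; the gripper's body (76 mm by 85 mm) begins 54 mm behind the grasp point. The pads swing forward as they close: fully open they stand 13 mm farther back than shut.
Start: joints at [0.936, 0.527, 1.433, -0, 1.181, -0.178], TCP at [0.275, 0.561, 0.25] pointing down, gripper open.
Joint ranges: [-3.08, 3.08], [-0.75, 2.2], [0.22, 2.44], [-1.43, 4.57], [0, 2.65], [-2.85, 2.85]. Speed limits (rad/s): [2.79, 2.79, 3.14, 3.14, 3.14, 3.14].

## Interface

Orientations are given as a unit quaternion [x, y, z, w].
In Python, from station import manip gives the robot as it stands.
- The arm moves only by the tool servo_tool, never from a script. Its argument "rows" is a list that holds one entry, the list of rows, each a list of 7 numbers: the turn, a rotation vector about the tool's x, y, z in degrees, then the shift along the tool's x, y, z in m, then the gripper command: -1 is shut, 1 is fully open, values between are in proportion. In form: [[[wx, wy, wz, tx, ty, tz, jaw], ...]]. A call has 1 to 8 rows; each row shifts and turns the commanded pose from where the row before left it, along the tool's axes as they then stand; what a row does not reach is not made up. A row lasts 1/12 s, in which the tool goes at most 41.7 mm and 7.16 degrees, less where a joint would pass 70% of its speed; a pose out of reach is approached as far as the arm can. A call is refused whole if a number of a shift passes 0.0417 or a number of a turn 7.16, either way. A call with a gripper value outside its range is refused whole. The fingers move at their own pace and stop on an object; "squeeze" is the grip in N (left out, the last holds). Time passes only in rows, so rows that do not move let the fingers close. It gives the time, the measured TCP pose, the force, the opening and the grip force at its end, in the units of the state.
- manip.sense(): the state, without advancing time (a new reading comes with each control period).
- manip.snapshot(name): name is "scene" or "top"; returns the picture (384x512x3 uint8, blue, green, red); there is no depth.
- manip.camera_info(name): a dict with "K" (3x3 intrinsics, pixels), "k1" (the pictures are not rectified: a ray, as slopes to the right and down, at radius r is drawn at 1 + k1 r^2 times it, then the intrinsics apply), "camera_from_world" (4x4, takes a point from world to camera coordinates). Camera axes: x right, y down, z forward; pixel columns grow to the right and rows downward; lengths in m; the calibration is good to about 2 mm. A picture is of the moment at which its call begins. camera_info takes no time and is no camera call.
- manip.sign_off(): hands the job in; it is judged then, once.
The state is a dict: "t": time; "q": joint angles; "qd": joint speeds; "tau": joint torques, N m; "tcp_pos": TCP position; "tool_rot": TCP orientation; "force": force on the tool from outside, world axes, zero at the start; "ft_torque": the same for the moment, N m; "finger_gap": opening from 0.0 (shut) to 1.0 (fully open); "gripper_force": force on a finger pad.
Only numpy, scipy, OpenCV 4.12 (cv2) and the standard library are available. Lean on these libraries where they do the work, as an engineer would, in place of code of your own. Each camera call takes 0.05 s, during which the arm holds its last target. There are 200 camera calls.

## Task

Empty the heavy steel tub without lifting it. Stand the plywood crate on the bench lengthwise in front of the tub's pouring lip, then set the grey liner box inside the crate with its tall end away from the tub, then take the tub's bar handle and rock the tub forward on the front edge of its base until both steel round bars have rolled into the liner. Let the tub back down upright where it stood, and leave the other things on the bench alone.

Things in the scene. Friction and masses are not known exactly. Their poses are not given: they have to be found in the camera images.
- tub_toe (a point): steel tub on the bench, 1.8 kg; this point: middle of its base's front edge (to rock on), at bench height. x: pouring direction; y: along the edge; z: up the tub. Here the base spans x -100 to 0 mm, y +-50; inner floor 115 mm up; side and back walls end 158 mm up; in front a ramp with side cheeks rises at 28 degrees from (x 0, z 115) to the lip
- tub_lip (a point): middle of the tub's 100 mm wide pouring lip, 60 mm ahead of the toe, 147 mm up; axes as tub_toe. Rocked 40 degrees, the lip is 141 mm ahead and 74 mm up and the base's front face is 50 mm ahead at 60 mm height: stand the crate's near wall about 55 mm ahead of the toe. The bars roll out from about 28 degrees: rock slowly there or they fly too far
- tub_handle (a point): middle of the tub's handle, a level round bar 12 mm thick and 80 mm long between two arms, along the tub's y, its axis 45 mm behind the back wall, 145 mm behind the toe, 140 mm up; axes as tub_toe. Rocking takes about 7 N here; the bar can turn between the fingers. The full tub tips over by itself only beyond about 45 degrees
- bar_1_mid (a point): centre of a steel round bar 36 mm in diameter, 68 mm long along its y axis, 0.22 kg; lies across the tub on its inner floor, behind the other
- bar_2_mid (a point): centre of the other, equal round bar, in front of the first in the tub
- crate_mid (a point): centre, half-way up, of the open plywood crate, 164 mm long (x) x 122 mm wide (y) x 45 mm high (z), walls 9 mm thick, floor 6 mm, 0.26 kg; stands on the bench; carried by pinching a wall from above. An upright screen stands behind the left part of the bench, a bread maker 255 mm high behind the tub: keep clear of them, or carry above 255 mm
- liner_mid (a point): on the middle axis of the open grey plastic liner box, 24 mm above its underside. Box 130 mm long (x, -64 to +66 mm from here), 91 mm wide (y), 50 mm high over its rolled rim; its +x end wall, centred 61 mm from here, is 10 mm thick and 84 mm high: the tall end, to pinch from above. Floor 4 mm. 0.14 kg. Fits the crate with 6 mm to spare all round
- liner_tall (a point): middle of the liner's tall end wall, 67 mm above the liner's underside (17 mm below the wall's top edge), 61 mm along x from liner_mid; same axes
- spray_paint: bystander: upright aerosol can with a yellow cap, 67 mm across, 225 mm high; origin at its underside
- drink_can: bystander: upright drink can, 66 mm across, 115 mm high; origin at its underside
- paint_tin: bystander: small paint tin, 78 mm across, 77 mm high; origin at its underside
- tape_measure: bystander: tape measure, 41 x 89 x 65 mm; origin at its underside
- castor: bystander: castor, 46 x 65 x 70 mm; origin at its underside

How it is judged:
By the outcome, as a careful person would: the job done as asked, in the order asked, and still so for the second after the job is handed in, with the robot touching nothing.
It also fails if it takes over 72 s, if anything falls off the work surface, if the arm or the gripper's body presses on something with over 40 N, if the wrist force passes 120 N, or if a joint passes its speed limit or range.

## Working session

There is one attempt and no reset: what is moved stays moved. The work goes in short steps, Python scripts to look and compute and a tool call to move; the robot and the scene stay as the last step left them, time stands still between calls to the robot, and variables do not carry over. Pictures are saved under pics/ and viewed, at most 10 in all, crops included, and the job is handed in when it is done.

Besides the shell and the picture viewer there is one more tool, called after "Request:" by a JSON object that holds its "op" and its "data", one argument or row to a line. servo_tool: Moves the arm, as the interface text tells. Its arguments: {"type":"object","properties":{"rows":{"type":"array","items":{"type":"array","items":{"type":"array","items":{"type":"number"}}}},"squeeze":{"type":"number"}},"required":["rows"]}

```bash
mkdir -p pics; ls
python3 - <<'E'
from station import manip
import cv2,numpy as np
np.set_printoptions(precision=4,suppress=True)
for n in("scene","top"):
    cv2.imwrite(f"pics/{n}0.png",manip.snapshot(n)); c=manip.camera_info(n); print(n,c["K"],c["k1"]);print(np.array(c["camera_from_world"]))
s=manip.sense();print(s)
E
```

```text
pics
scene [[448.7755   0.     256.6642]
 [  0.     448.7755 198.3807]
 [  0.       0.       1.    ]] 0.03753943671577156
[[ 0.6883 -0.7254 -0.0017 -0.384 ]
 [-0.5483 -0.5188 -0.6559  0.3604]
 [ 0.4749  0.4524 -0.7548  1.1417]
 [ 0.      0.      0.      1.    ]]
top [[365.0754   0.     258.5211]
 [  0.     365.0754 189.9842]
 [  0.       0.       1.    ]] -0.10371547233084566
[[-0.0205 -0.9998 -0.0057 -0.0133]
 [-0.9805  0.0212 -0.1956  0.5588]
 [ 0.1957  0.0016 -0.9807  1.2405]
 [ 0.      0.      0.      1.    ]]
{'t': 0.1, 'q': array([ 0.9365,  0.5284,  1.4338,  0.    ,  1.1814, -0.1785]), 'qd': array([-0.0011, -0.0007, -0.0022, -0.0007, -0.0007, -0.0004]), 'tau': array([  0.0007, -44.3302, -17.8588,  -0.0002,   0.0039,   0.    ]), 'tcp_pos': array([0.2747, 0.5607, 0.2494]), 'tool_rot': array([ 0.2259,  0.9741, -0.0009, -0.0004]), 'force': array([-0.0618,  0.4344,  0.2165]), 'ft_torque': array([-0.0343, -0.0213,  0.0004]), 'gripper_force': 0.0, 'finger_gap': 0.9964590830902831}
```

View pics/scene0.png

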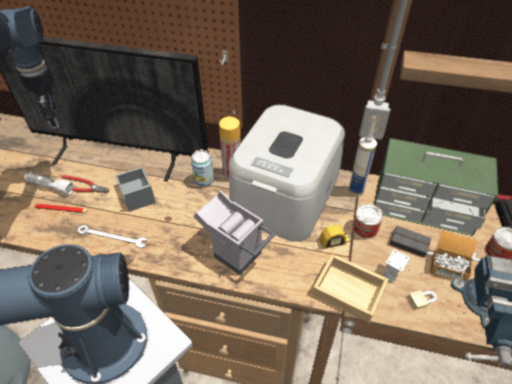

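View pics/top0.png

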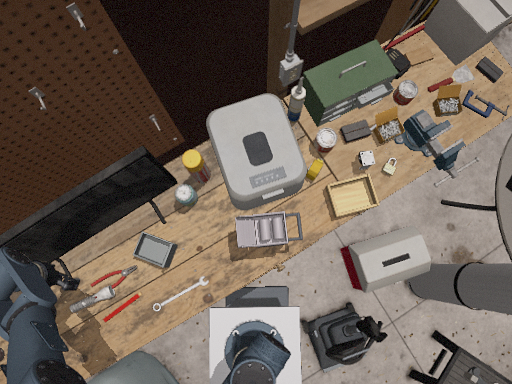

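The scene view shows the tub at about (235,230), its lip towards the left and its handle at (270,240). The liner is at (135,188) and the crate at (350,287). In the top view the tub is at (268,231), the liner at (155,250) and the crate at (352,197). Next I'll enlarge these areas.

```bash
cat > h.py <<'E'
from station import manip
import cv2,numpy as np
from scipy.spatial.transform import Rotation as R
np.set_printoptions(precision=4,suppress=True)
def cam(n):
    c=manip.camera_info(n);return np.array(c["K"]),c["k1"],np.array(c["camera_from_world"])
def ray(n,uv):
    K,k,T=cam(n);d=(np.array(uv,float)-K[:2,2])/K[0,0];u=d.copy()
    for _ in range(20):u=d/(1+k*(u@u))
    Rm=T[:3,:3];return -Rm.T@T[:3,3],Rm.T@np.r_[u,1]
def onz(n,uv,z):
    o,d=ray(n,uv);return o+d*(z-o[2])/d[2]
def two(a,b):
    o1,d1=ray("scene",a);o2,d2=ray("top",b)
    A=np.c_[d1,-d2];t=np.linalg.lstsq(A,o2-o1,rcond=None)[0]
    p,q=o1+t[0]*d1,o2+t[1]*d2;return (p+q)/2,np.linalg.norm(p-q)
def px(n,P):
    K,k,T=cam(n);p=T[:3,:3]@np.array(P)+T[:3,3];s=p[:2]/p[2];return K[:2,:2]@(s*(1+k*s@s))+K[:2,2]
def crop(im,x,y,w,h,f,name):
    cv2.imwrite(name,cv2.resize(im[y:y+h,x:x+w],None,fx=f,fy=f,interpolation=cv2.INTER_CUBIC))
E
python3 - <<'E'
from h import *
t=cv2.imread("pics/top0.png");s=cv2.imread("pics/scene0.png")
f=lambda im,x,y,w,h,k:cv2.resize(im[y:y+h,x:x+w],(w*k,h*k),interpolation=cv2.INTER_CUBIC)
# top: tub(220,200,100x60)x4, liner(125,225,60x50), crate(320,170,65x55)
a=f(t,225,200,100,60,4);b=f(t,125,225,100,60,4);c=f(t,310,165,100,60,4);d=f(s,185,185,100,90,4)[:360];e=f(s,105,160,60,60,4);g=f(s,305,250,100,75,4)
W=np.zeros((600,800,3),np.uint8)
W[:240,:400]=a;W[240:480,:400]=b;W[:240,400:]=c;W[240:600,400:]=d
cv2.imwrite("pics/c1.png",W)
W=np.zeros((300,640,3),np.uint8);W[:240,:240]=e;W[:,240:]=g
cv2.imwrite("pics/c2.png",W)
E
```

```text
(no output)
```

View pics/c1.png

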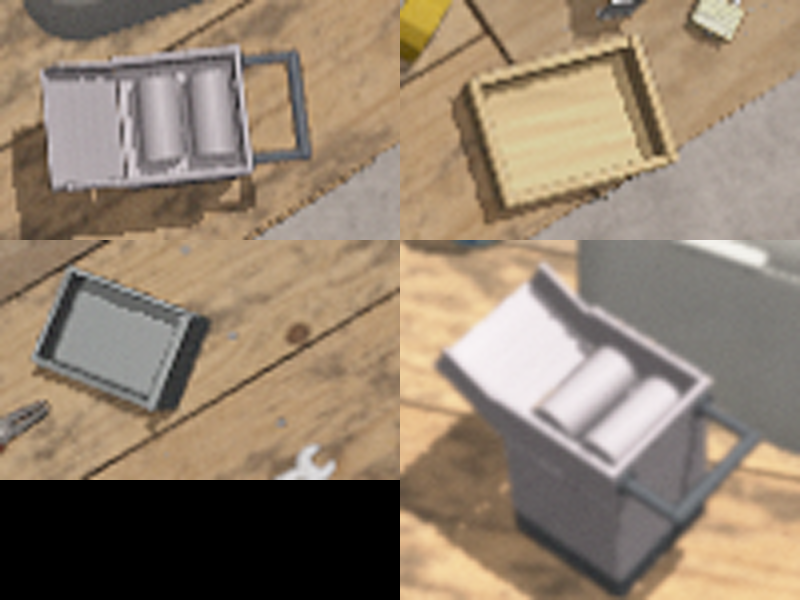

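View pics/c2.png

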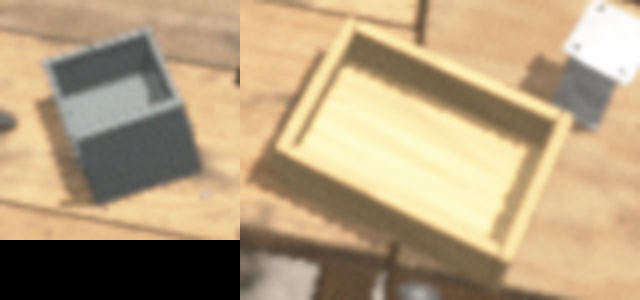

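Run:
```python
from h import *
print("cams",ray("scene",(0,0))[0],ray("top",(0,0))[0])
T=lambda ox,oy,x0,y0:(lambda c:(ox+(c[0]-x0)/4,oy+(c[1]-y0)/4))
tt=T(225,200,0,0);tl=T(125,225,0,240);tc=T(310,165,400,0);st=T(185,185,400,240);sl=T(105,160,0,0);sc=T(305,250,240,0)
P=lambda l,c,f,n,z:print(l,*[onz(n,f(p),z) for p in c])
P("lip top",[(43,72),(52,188)],tt,"top",.15);P("lip sc",[(545,265),(440,355)],st,"scene",.15)
P("back",[(240,47),(252,178)],tt,"top",.158);P("back sc",[(712,380),(615,475)],st,"scene",.158)
P("handle",[(296,55),(304,155)],tt,"top",.14);P("handle sc",[(752,435),(683,515)],st,"scene",.14)
P("crate",[(468,78),(635,35),(676,160),(505,208)],tc,"top",.045)
P("crate sc",[(350,20),(572,115),(503,262),(280,148)],sc,"scene",.045)
P("liner",[(70,268),(195,315),(160,410),(36,360)],tl,"top",.05)
P("liner84",[(208,318),(172,410)],tl,"top",.084)
P("liner sc .05",[(43,63),(150,28)],sl,"scene",.05)
P("liner sc .084",[(183,100),(73,137)],sl,"scene",.084)
P("liner sc 0",[(200,172),(98,203)],sl,"scene",0)
P("tub base",[(517,530),(622,593)],st,"scene",0)
```

```text
cams [-0.0803 -0.6081  1.0976] [ 0.3049 -0.0272  1.3257]
lip top [0.4485 0.0504 0.15  ] [0.3552 0.0441 0.15  ]
lip sc [0.4663 0.0512 0.15  ] [0.3607 0.0434 0.15  ]
back [ 0.4644 -0.1092  0.158 ] [ 0.3594 -0.1152  0.158 ]
back sc [ 0.4672 -0.1097  0.158 ] [ 0.3684 -0.1173  0.158 ]
handle [ 0.4593 -0.1561  0.14  ] [ 0.3777 -0.1593  0.14  ]
handle sc [ 0.462  -0.1509  0.14  ] [ 0.3848 -0.1613  0.14  ]
crate [ 0.5752 -0.2718  0.045 ] [ 0.6119 -0.4274  0.045 ] [ 0.4962 -0.4556  0.045 ] [ 0.457  -0.2982  0.045 ]
crate sc [ 0.5756 -0.2755  0.045 ] [ 0.6169 -0.4289  0.045 ] [ 0.4959 -0.4555  0.045 ] [ 0.4627 -0.3033  0.045 ]
liner [0.417  0.3876 0.05  ] [0.3743 0.2749 0.05  ] [0.2928 0.3043 0.05  ] [0.3368 0.4156 0.05  ]
liner84 [0.3698 0.2556 0.084 ] [0.293  0.2852 0.084 ]
liner sc .05 [0.3367 0.4163 0.05  ] [0.4201 0.3862 0.05  ]
liner sc .084 [0.3736 0.2727 0.084 ] [0.2935 0.3022 0.084 ]
liner sc 0 [0.372 0.273 0.   ] [0.2969 0.3057 0.    ]
tub base [ 0.3605 -0.0174  0.    ] [ 0.3755 -0.1101  0.    ]
```

Both views agree to a few mm:
- **Tub:** toe about (0.411, -0.0125), pouring direction about 94° yaw.
- **Crate:** centre about (0.536, -0.364), yaw 103.7°.
- **Liner:** tall end facing the tub, yaw about -110°.

Now I'll check clearances around these places.

Run:
```python
from h import *
P=lambda l,c,z,n="top":print(l,*[onz(n,p,z)[:2] for p in c])
P("wrench",[(207,281),(156,308)],0)
P("bench edge",[(237,268),(150,331),(330,220)],0)
P("bread top front edge",[(226,204),(240,209),(303,184)],.2)
P("bread bottom front sc",[(231,195),(312,233)],0,"scene")
P("bread mid sc",[(231,178),(310,210)],.1,"scene")
P("tape",[(308,173),(312,181),(323,165)],.06)
P("tape sc0",[(322,247),(347,240)],0,"scene")
P("cans",[(186,197)],.1);P("red can",[(326,143)],.07)
d=np.array([np.cos(np.radians(94)),np.sin(np.radians(94))]);toe=np.array([.411,-.0125]);l=np.array([-d[1],d[0]])
c=toe+.137*d;print("crate target",c,"wall",c+.0775*d,"corners",[c+a*.082*d+b*.061*l for a in(1,-1) for b in(1,-1)])
print("handle",toe-.145*d)
a=np.radians(103.7);print("pick wall",np.array([.536,-.3645])+.0775*np.array([np.cos(a),np.sin(a)]))
```

```text
wrench [0.243  0.1651] [0.1501 0.3476]
bench edge [0.2871 0.0576] [0.0704 0.3683] [ 0.4518 -0.284 ]
bread top front edge [0.487  0.0772] [0.4703 0.0336] [ 0.5457 -0.1662]
bread bottom front sc [0.5634 0.1206] [ 0.6247 -0.168 ]
bread mid sc [0.5533 0.1039] [ 0.6207 -0.1522]
tape [ 0.6155 -0.2032] [ 0.5859 -0.216 ] [ 0.6439 -0.2587]
tape sc0 [ 0.6049 -0.2217] [ 0.6764 -0.2602]
cans [0.5303 0.2239]
red can [ 0.7233 -0.2726]
crate target [0.4014 0.1242] wall [0.396  0.2015] corners [array([0.3349, 0.2017]), array([0.4566, 0.2102]), array([0.3463, 0.0381]), array([0.468 , 0.0466])]
handle [ 0.4211 -0.1571]
pick wall [ 0.5176 -0.2892]
```

Request:
{"op": "servo_tool", "data": {
  "rows": [
    [[0,0,-6.6,0,0,-0.01,0],[0,0,-6.6,0,0,-0.01,0],[0,0,-6.6,0,0,-0.01,0],[0,0,-6.6,0,0,-0.01,0],[0,0,-6.6,0,0,-0.01,0],[0,0,-6.6,0,0,0,0],[0,0,0,-0.0016,-0.04,0,0],[0,0,0,-0.0016,-0.04,0,0]]
  ],
  "squeeze": 80
}}

```text
t: 0.77
tcp_pos: [0.2964, 0.4844, 0.2997]
tool_rot: [-0.119, 0.993, 0.0, 0.0]
force: [1.5, -1.0, -0.0]
finger_gap: 0.502
gripper_force: 0.0
```

Request:
{"op": "servo_tool", "data": {
  "rows": [
    [[0,0,0,-0.0016,-0.04,0,0],[0,0,0,-0.0016,-0.04,0,0],[0,0,0,-0.0016,-0.04,0,0],[0,0,0,-0.0016,-0.04,0,0],[0,0,0,-0.0016,-0.04,0,0],[0,0,0,-0.0016,-0.04,0,0],[0,0,0,-0.0016,-0.04,0,0],[0,0,0,-0.0016,-0.04,0,0]]
  ]
}}

```text
t: 1.43
tcp_pos: [0.3837, 0.1741, 0.3002]
tool_rot: [-0.118, 0.993, -0.0, -0.0]
force: [0.8, 1.1, 0.1]
finger_gap: 0.496
gripper_force: 0.0
```

Request:
{"op": "servo_tool", "data": {
  "rows": [
    [[0,0,0,-0.0016,-0.04,0,0],[0,0,0,-0.0016,-0.04,0,0],[0,0,0,-0.0016,-0.04,0,0],[0,0,0,-0.0016,-0.04,0,0],[0,0,0,-0.0016,-0.04,0,0],[0,0,0,-0.0016,-0.04,0,0],[0,0,0,-0.0016,-0.04,0,0],[0,0,0,-0.0016,-0.04,0,0]]
  ]
}}

```text
t: 2.1
tcp_pos: [0.4708, -0.1342, 0.3]
tool_rot: [-0.117, 0.993, 0.0, -0.0]
force: [0.8, 1.0, -0.1]
finger_gap: 0.498
gripper_force: 0.0
```

```bash
cat >> h.py <<'E'
def plan(x,y,z,psi):
    s=manip.sense();M=R.from_quat(s["tool_rot"]).as_matrix();p=s["tcp_pos"]
    cur=np.degrees(np.arctan2(M[1,1],M[0,1]));a=np.radians(psi)
    ty=np.array([np.cos(a),np.sin(a),0]);N=np.c_[np.cross(ty,[0,0,-1]),ty,[0,0,-1]]
    print("t",s["t"],"tcp",p,"psi %.2f tilt %.4f"%(cur,M[2,2]),"gap %.3f gf %.1f"%(s["finger_gap"],s["gripper_force"]),"F",s["force"])
    print("turn wz %.2f (wrap 360) then shift"%-(psi-cur),N.T@(np.array([x,y,z])-p))
E
python3 -c "
from h import *
plan(.518,-.289,.1,103.7)"
```

```text
t 2.1 tcp [ 0.4708 -0.1342  0.3   ] psi 103.45 tilt -1.0000 gap 0.498 gf 0.0 F [ 0.7661  0.9961 -0.0829]
turn wz -0.25 (wrap 360) then shift [-0.0092 -0.1616  0.2   ]
```

Request:
{"op": "servo_tool", "data": {
  "rows": [
    [[0,0,-0.2,-0.0023,-0.0404,0,0],[0,0,0,-0.0023,-0.0404,0,0],[0,0,0,-0.0023,-0.0404,0.02,0],[0,0,0,-0.0023,-0.0404,0.04,0],[0,0,0,0,0,0.04,0],[0,0,0,0,0,0.04,0],[0,0,0,0,0,0.04,0],[0,0,0,0,0,0,0]]
  ]
}}

```text
t: 2.77
tcp_pos: [0.5087, -0.2702, 0.1237]
tool_rot: [-0.119, 0.993, 0.007, -0.007]
force: [-1.0, 1.4, -0.1]
finger_gap: 0.499
gripper_force: 0.0
```

```bash
python3 -c "
from h import *
plan(.518,-.289,.033,103.7)
a=manip.snapshot('top');b=manip.snapshot('scene')
f=lambda im,x,y,w,h,k:cv2.resize(im[y:y+h,x:x+w],(w*k,h*k),interpolation=cv2.INTER_CUBIC)
cv2.imwrite('pics/c3.png',np.hstack([f(a,290,130,100,100,4),f(b,300,225,100,100,4)]))"
```

```text
t 2.7667 tcp [ 0.5087 -0.2702  0.1237] psi 103.63 tilt -0.9998 gap 0.499 gf 0.0 F [-1.0164  1.389  -0.1486]
turn wz -0.07 (wrap 360) then shift [-0.0046 -0.0204  0.0907]
```

View pics/c3.png

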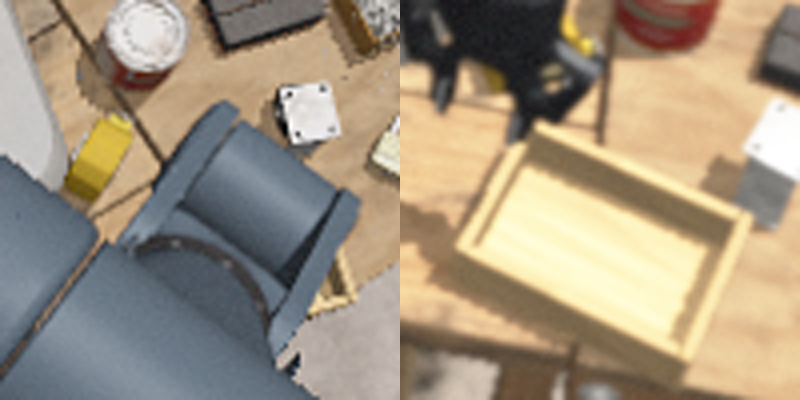

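The right half shows the fingers short of the crate's near-left end wall, at about (515,130) in the crop. The crate is undisturbed. I'll correct the remaining 20 mm.

Request:
{"op": "servo_tool", "data": {
  "rows": [
    [[0,0,0,-0.0046,-0.02,0,0],[0,0,0,0,0,0,0],[0,0,0,0,0,0,0]]
  ]
}}

```text
t: 3.12
tcp_pos: [0.5252, -0.2939, 0.1362]
tool_rot: [-0.119, 0.993, -0.003, 0.003]
force: [0.4, 1.2, 0.0]
finger_gap: 0.499
gripper_force: 0.0
```

```bash
python3 -c "
from h import *
plan(.518,-.289,.033,103.7)"
```

```text
t 3.1167 tcp [ 0.5252 -0.2939  0.1362] psi 103.66 tilt -1.0000 gap 0.499 gf 0.0 F [0.3602 1.159  0.0305]
turn wz -0.04 (wrap 360) then shift [0.0058 0.0064 0.1032]
```

Request:
{"op": "servo_tool", "data": {
  "rows": [
    [[0,0,0,0.0058,0.0064,0.02,0],[0,0,0,0,0,0.025,0],[0,0,0,0,0,0.02,0],[0,0,0,0,0,0.015,0],[0,0,0,0,0,0.013,0],[0,0,0,0,0,0.01,0],[0,0,0,0,0,0,0],[0,0,0,0,0,0,0]]
  ]
}}

```text
t: 3.78
tcp_pos: [0.5162, -0.2872, 0.0301]
tool_rot: [-0.119, 0.993, -0.0, 0.0]
force: [0.3, -0.0, 0.2]
finger_gap: 0.5
gripper_force: 0.0
```

```bash
python3 -c "
from h import *
plan(.518,-.289,.033,103.7)"
```

```text
t 3.7833 tcp [ 0.5162 -0.2872  0.0301] psi 103.70 tilt -1.0000 gap 0.500 gf 0.0 F [ 0.3069 -0.0334  0.1885]
turn wz -0.00 (wrap 360) then shift [-0.0013 -0.0021 -0.0029]
```

Good; close, then lift.

Request:
{"op": "servo_tool", "data": {
  "rows": [
    [[0,0,0,0,0,-0.002,-1],[0,0,0,0,0,0,-1],[0,0,0,0,0,0,-1],[0,0,0,0,0,0,-1],[0,0,0,0,0,0,-1],[0,0,0,0,0,0,-1],[0,0,0,0,0,0,-1]]
  ],
  "squeeze": 80
}}

```text
t: 4.37
tcp_pos: [0.5169, -0.2881, 0.033]
tool_rot: [-0.119, 0.993, -0.001, 0.001]
force: [-1.2, -0.1, 6.5]
finger_gap: 0.089
gripper_force: 79.1
```

Request:
{"op": "servo_tool", "data": {
  "rows": [
    [[0,0,0,0,0,-0.015,-1],[0,0,0,0,0,-0.03,-1],[0,0,0,0,0,-0.04,-1],[0,0,0,0,0,-0.04,-1],[0,0,0,0,0,-0.04,-1],[0,0,0,0,0,-0.04,-1],[0,0,0,0,0,-0.04,-1],[0,0,0,0,0,-0.025,-1]]
  ]
}}

```text
t: 5.03
tcp_pos: [0.5164, -0.2874, 0.3057]
tool_rot: [-0.119, 0.993, -0.001, 0.002]
force: [-0.3, -0.6, -2.3]
finger_gap: 0.093
gripper_force: 78.5
```

Request:
{"op": "servo_tool", "data": {
  "rows": [
    [[0,0,3.0,0,0,0,-1],[0,0,3.5,0,0,0,-1],[0,0,3.2,0,0,0,-1],[0,0,0,0,0,0,-1]]
  ]
}}

```text
t: 5.37
tcp_pos: [0.5152, -0.2865, 0.3011]
tool_rot: [-0.034, 0.999, 0.001, -0.001]
force: [1.0, 0.7, -3.2]
finger_gap: 0.091
gripper_force: 78.5
```

```bash
python3 -c "
from h import *
plan(.396,.2015,.3,94)
cv2.imwrite('pics/s4.png',manip.snapshot('scene')[100:,:420])"
```

```text
t 5.3667 tcp [ 0.5152 -0.2865  0.3011] psi 93.92 tilt -1.0000 gap 0.091 gf 78.5 F [ 0.9558  0.6721 -3.1713]
turn wz -0.08 (wrap 360) then shift [0.0848 0.4951 0.0011]
```

View pics/s4.png

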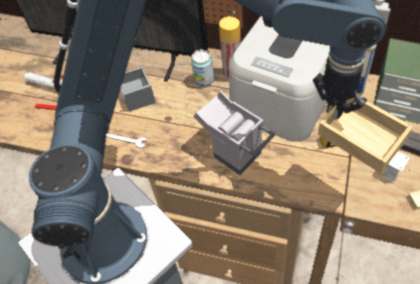

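The crate hangs level in the gripper at about (365,135) in this cropped view. I'll carry it over.

Request:
{"op": "servo_tool", "data": {
  "rows": [
    [[0,0,0,0.015,0.015,-0.005,-1],[0,0,0,0.015,0.03,0,-1],[0,0,0,0.015,0.035,0,-1],[0,0,0,0.015,0.035,0,-1],[0,0,0,0.015,0.035,0,-1],[0,0,0,0.01,0.035,0,-1],[0,0,0,0,0.035,0,-1],[0,0,0,0,0.035,0,-1]]
  ]
}}

```text
t: 6.08
tcp_pos: [0.412, -0.0371, 0.3064]
tool_rot: [-0.035, 0.999, 0.0, -0.0]
force: [1.2, -0.4, -1.7]
finger_gap: 0.094
gripper_force: 78.6
```

Request:
{"op": "servo_tool", "data": {
  "rows": [
    [[0,0,0,0,0.035,0,-1],[0,0,0,0,0.035,0,-1],[0,0,0,0,0.035,0,-1],[0,0,0,0,0.035,0,-1],[0,0,0,0,0.035,0,-1],[0,0,0,0,0.035,0,-1],[0,0,0,0,0.035,0,-1],[0,0,0,0,0.03,0,-1]]
  ]
}}

```text
t: 6.75
tcp_pos: [0.3936, 0.2378, 0.3064]
tool_rot: [-0.036, 0.999, 0.0, -0.0]
force: [0.9, -0.8, -2.3]
finger_gap: 0.09
gripper_force: 78.6
```

Request:
{"op": "servo_tool", "data": {
  "rows": [
    [[0,0,0,0,0,0,-1],[0,0,0,0,0,0,-1],[0,0,0,0,0,0,-1]]
  ]
}}

```text
t: 7.0
tcp_pos: [0.394, 0.2352, 0.3062]
tool_rot: [-0.035, 0.999, -0.0, -0.0]
force: [0.2, 0.3, -1.4]
finger_gap: 0.089
gripper_force: 78.8
```

```bash
python3 -c "
from h import *
plan(.396,.2015,.034,94)"
```

```text
t 7.0 tcp [0.394  0.2352 0.3062] psi 94.07 tilt -1.0000 gap 0.089 gf 78.8 F [ 0.1698  0.3013 -1.4326]
turn wz 0.07 (wrap 360) then shift [ 0.0004 -0.0338  0.2722]
```

Request:
{"op": "servo_tool", "data": {
  "rows": [
    [[0,0,0,0,0,0.03,-1],[0,0,0,0,0,0.04,-1],[0,0,0,0,0,0.04,-1],[0,0,0,0,0,0.04,-1],[0,0,0,0,0,0.04,-1],[0,0,0,0,0,0.03,-1],[0,0,0,0,0,0.02,-1],[0,0,0,0,0,0.01,-1]]
  ]
}}

```text
t: 7.67
tcp_pos: [0.3939, 0.2335, 0.054]
tool_rot: [-0.034, 0.999, -0.001, -0.002]
force: [0.8, -1.1, -3.4]
finger_gap: 0.091
gripper_force: 78.9
```

Request:
{"op": "servo_tool", "data": {
  "rows": [
    [[0,0,0,0,-0.01,0,-1],[0,0,0,0,-0.014,0,-1],[0,0,0,0,-0.01,0,-1],[0,0,0,0,0,0,-1],[0,0,0,0,0,0,-1],[0,0,0,0,0,0,-1]]
  ]
}}

```text
t: 8.17
tcp_pos: [0.3975, 0.2013, 0.0573]
tool_rot: [-0.034, 0.999, 0.0, 0.001]
force: [0.3, -1.0, -1.7]
finger_gap: 0.093
gripper_force: 78.9
```

```bash
python3 -c "
from h import *
plan(.396,.2015,.034,94)
a=manip.snapshot('top');b=manip.snapshot('scene')
f=lambda im,x,y,w,h,k:cv2.resize(im[y:y+h,x:x+w],(w*k,h*k),interpolation=cv2.INTER_CUBIC)
cv2.imwrite('pics/c5.png',np.hstack([f(a,180,190,130,100,3),f(b,130,160,130,100,3)]))"
```

```text
t 8.1667 tcp [0.3975 0.2013 0.0573] psi 93.92 tilt -1.0000 gap 0.093 gf 78.9 F [ 0.2536 -0.9759 -1.6762]
turn wz -0.08 (wrap 360) then shift [0.0015 0.0003 0.0233]
```

View pics/c5.png

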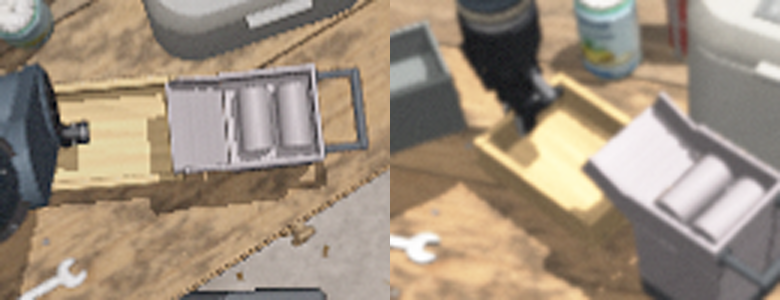

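The crate hovers straight in front of the lip, at about (110,130) in the left crop, and its width is centred on the tub. I'll set it down, release and rise.

Request:
{"op": "servo_tool", "data": {
  "rows": [
    [[0,0,0,0.001,0,0.012,-1],[0,0,0,0,0,0.008,-1],[0,0,0,0,0,0.004,-1],[0,0,0,0,0,0,-1],[0,0,0,0,0,0,-1]]
  ]
}}

```text
t: 8.68
tcp_pos: [0.3954, 0.2019, 0.0329]
tool_rot: [-0.035, 0.999, -0.0, -0.0]
force: [-1.3, 0.4, 4.0]
finger_gap: 0.093
gripper_force: 80.0
```

Request:
{"op": "servo_tool", "data": {
  "rows": [
    [[0,0,0,0,0,0,-0.4],[0,0,0,0,0,0,-0.4],[0,0,0,0,0,0,-0.4],[0,0,0,0,0,0,-0.4],[0,0,0,0,0,-0.03,-0.4],[0,0,0,0,0,-0.04,0],[0,0,0,0,0,-0.04,0],[0,0,0,0,0,-0.04,0]]
  ]
}}

```text
t: 9.35
tcp_pos: [0.395, 0.2013, 0.1837]
tool_rot: [-0.035, 0.999, -0.0, -0.001]
force: [1.2, 0.5, 0.8]
finger_gap: 0.502
gripper_force: 0.0
```

Request:
{"op": "servo_tool", "data": {
  "rows": [
    [[0,0,6,0,0.03,0,0],[0,0,6,0,0.03,0,0],[0,0,6,0,0.03,0,0],[0,0,6,0,0,0,0],[0,0,0,0,0,0,0],[0,0,0,0,0,0,0]]
  ]
}}

```text
t: 9.85
tcp_pos: [0.3982, 0.291, 0.1822]
tool_rot: [0.172, 0.985, -0.001, -0.001]
force: [-0.4, 0.4, -0.1]
finger_gap: 0.498
gripper_force: 0.0
```

```bash
python3 -c "
from h import *
plan(.335,.2886,.15,70)
a=manip.snapshot('top');b=manip.snapshot('scene')
f=lambda im,x,y,w,h,k:cv2.resize(im[y:y+h,x:x+w],(w*k,h*k),interpolation=cv2.INTER_CUBIC)
cv2.imwrite('pics/c6.png',np.hstack([f(a,120,190,120,100,3),f(b,100,150,140,100,3)]))"
```

```text
t 9.85 tcp [0.3982 0.291  0.1822] psi 70.18 tilt -1.0000 gap 0.498 gf 0.0 F [-0.4185  0.4421 -0.055 ]
turn wz 0.18 (wrap 360) then shift [ 0.0585 -0.0239  0.0322]
```

View pics/c6.png

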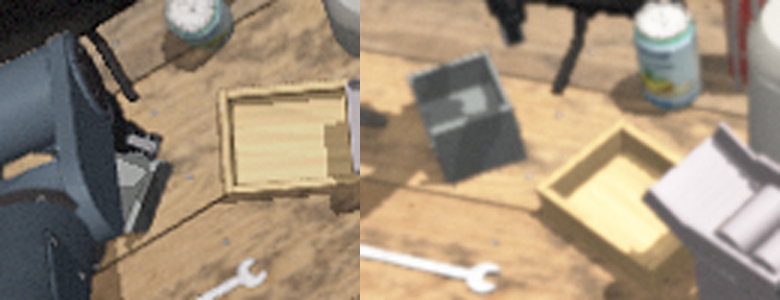

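The crate stands flat in front of the lip, at (285,140) left and (620,200) right. The liner at (465,110) is undisturbed. Next is the liner's tall wall.

Request:
{"op": "servo_tool", "data": {
  "rows": [
    [[0,0,0.2,0.02,-0.012,0,0],[0,0,0,0.0385,-0.012,0,0],[0,0,0,0,0,0,0],[0,0,0,0,0,0.03,0],[0,0,0,0,0,0.02,0],[0,0,0,0,0,0,0],[0,0,0,0,0,0,0],[0,0,0,0,0,0,0]]
  ]
}}

```text
t: 10.62
tcp_pos: [0.3361, 0.2885, 0.133]
tool_rot: [0.176, 0.984, 0.0, 0.0]
force: [0.4, 0.3, 0.7]
finger_gap: 0.504
gripper_force: 0.0
```

```bash
python3 -c "
from h import *
plan(.335,.2886,.067,70)
C=lambda n,q,z:print(n,*[onz(n,p,z)[:2] for p in q])
C('top',[(192.7,219.3),(195,256)],.045);C('scene',[(186.7,191.7),(160,212.7)],.045)"
```

```text
t 10.6167 tcp [0.3361 0.2885 0.133 ] psi 69.77 tilt -1.0000 gap 0.504 gf 0.0 F [0.4366 0.3431 0.711 ]
turn wz -0.23 (wrap 360) then shift [ 0.0011 -0.0003  0.066 ]
top [0.4597 0.2099] [0.3311 0.2006]
scene [0.4509 0.2018] [0.3398 0.1954]
```

Request:
{"op": "servo_tool", "data": {
  "rows": [
    [[0,0,0,0.001,0,0.025,0],[0,0,0,0,0,0.02,0],[0,0,0,0,0,0.014,0],[0,0,0,0,0,0.007,0],[0,0,0,0,0,0,0],[0,0,0,0,0,0,0]]
  ]
}}

```text
t: 11.12
tcp_pos: [0.3353, 0.2893, 0.0672]
tool_rot: [0.176, 0.984, 0.0, 0.0]
force: [-0.9, 0.3, -0.3]
finger_gap: 0.499
gripper_force: 0.0
```

Request:
{"op": "servo_tool", "data": {
  "rows": [
    [[0,0,0,0,0,0,-1],[0,0,0,0,0,0,-1],[0,0,0,0,0,0,-1],[0,0,0,0,0,0,-1],[0,0,0,0,0,0,-1],[0,0,0,0,0,0,-1],[0,0,0,0,0,0,-1]]
  ],
  "squeeze": 60
}}

```text
t: 11.7
tcp_pos: [0.3356, 0.2896, 0.0675]
tool_rot: [0.175, 0.984, 0.001, 0.001]
force: [0.9, -0.0, 7.0]
finger_gap: 0.109
gripper_force: 61.0
```

Request:
{"op": "servo_tool", "data": {
  "rows": [
    [[0,0,0,0,0,-0.01,-1],[0,0,0,0,0,-0.03,-1],[0,0,0,0,0,-0.035,-1],[0,0,0,0,0,-0.035,-1],[0,0,0,0,0,-0.03,-1],[0,0,0,0,0,-0.01,-1],[0,0,0,0,0,0,-1],[0,0,0,0,0,0,-1]]
  ]
}}

```text
t: 12.37
tcp_pos: [0.3344, 0.2889, 0.2169]
tool_rot: [0.175, 0.984, 0.0, 0.0]
force: [-1.3, -0.1, -1.7]
finger_gap: 0.107
gripper_force: 59.9
```

```bash
python3 -c "
from h import *
plan(.39,.26,.217,-86)
a=manip.snapshot('top');b=manip.snapshot('scene')
f=lambda im,x,y,w,h,k:cv2.resize(im[y:y+h,x:x+w],(w*k,h*k),interpolation=cv2.INTER_CUBIC)
cv2.imwrite('pics/c7.png',np.hstack([f(a,110,190,130,100,3),f(b,80,110,130,100,3)]))"
```

```text
t 12.3667 tcp [0.3344 0.2889 0.2169] psi 69.80 tilt -1.0000 gap 0.107 gf 59.9 F [-1.2767 -0.0905 -1.6552]
turn wz 155.80 (wrap 360) then shift [ 0.0534  0.0327 -0.0001]
```

View pics/c7.png

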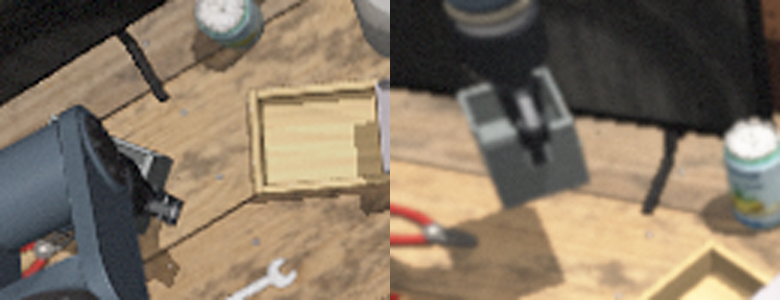

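The liner is held level by its tall wall (right crop, about (525,140)), clear of the screen. I'll shift it away from the screen, then turn it.

Request:
{"op": "servo_tool", "data": {
  "rows": [
    [[0,0,1,-0.007,-0.019,0,-1],[0,0,3,-0.007,-0.019,0,-1],[0,0,5,0,0,0,-1],[0,0,7,0,0,0,-1],[0,0,7,0,0,0,-1],[0,0,7,0,0,0,-1],[0,0,7,0,0,0,-1],[0,0,7,0,0,0,-1]]
  ]
}}

```text
t: 13.13
tcp_pos: [0.3333, 0.2481, 0.2148]
tool_rot: [0.534, 0.845, -0.002, -0.001]
force: [-0.1, -0.0, -1.8]
finger_gap: 0.107
gripper_force: 59.8
```

Request:
{"op": "servo_tool", "data": {
  "rows": [
    [[0,0,7,0,0,0,-1],[0,0,7,0,0,0,-1],[0,0,7,0,0,0,-1],[0,0,7,0,0,0,-1],[0,0,7,0,0,0,-1],[0,0,7,0,0,0,-1],[0,0,7,0,0,0,-1],[0,0,7,0,0,0,-1]]
  ]
}}

```text
t: 13.8
tcp_pos: [0.3333, 0.2482, 0.2148]
tool_rot: [0.869, 0.496, -0.002, -0.0]
force: [-0.3, -0.1, -1.0]
finger_gap: 0.111
gripper_force: 59.8
```

Request:
{"op": "servo_tool", "data": {
  "rows": [
    [[0,0,7,0,0,0,-1],[0,0,7,0,0,0,-1],[0,0,7,0,0,0,-1],[0,0,7,0,0,0,-1],[0,0,7,0,0,0,-1],[0,0,5,0,0,0,-1],[0,0,0,0,0,0,-1],[0,0,0,0,0,0,-1]]
  ]
}}

```text
t: 14.47
tcp_pos: [0.3337, 0.2483, 0.2153]
tool_rot: [0.985, 0.173, -0.002, 0.0]
force: [-0.2, 0.2, -1.3]
finger_gap: 0.107
gripper_force: 59.8
```

Run:
```python
from h import *
# crate centre from release pose (wall mid 77.5 from centre), psi 94
d=np.array([np.cos(np.radians(94)),np.sin(np.radians(94))])
c=np.array([.3954,.2017])-.0775*d
w=c+.060*d; print("centre",c,"tall wall target",w)
plan(w[0],w[1],.1,-86)
```

```text
centre [0.4008 0.1244] tall wall target [0.3966 0.1842]
t 14.4667 tcp [0.3337 0.2483 0.2153] psi -70.09 tilt -1.0000 gap 0.107 gf 59.8 F [-0.1649  0.1919 -1.3354]
turn wz 15.91 (wrap 360) then shift [0.0583 0.0683 0.1153]
```

Request:
{"op": "servo_tool", "data": {
  "rows": [
    [[0,0,5,0,0,0,-1],[0,0,6,0,0,0,-1],[0,0,4.9,0,0,0,-1],[0,0,0,0.019,0.022,0.01,-1],[0,0,0,0.019,0.022,0.02,-1],[0,0,0,0.0203,0.0243,0.02,-1],[0,0,0,0,0,0.02,-1],[0,0,0,0,0,0,-1]]
  ]
}}

```text
t: 15.13
tcp_pos: [0.3964, 0.1829, 0.1434]
tool_rot: [0.999, 0.033, -0.004, 0.0]
force: [-1.5, -0.5, -1.5]
finger_gap: 0.108
gripper_force: 59.9
```

Request:
{"op": "servo_tool", "data": {
  "rows": [
    [[0,0,0,0,0,0,-1],[0,0,0,0,0,0,-1]]
  ]
}}

```text
t: 15.3
tcp_pos: [0.3964, 0.1847, 0.1467]
tool_rot: [0.999, 0.035, -0.001, 0.0]
force: [0.4, 0.0, -0.3]
finger_gap: 0.113
gripper_force: 59.9
```

Run:
```python
from h import *
plan(.3966,.1842,.073,-86)
a=manip.snapshot('top');b=manip.snapshot('scene')
cv2.imwrite('pics/t8.png',a);cv2.imwrite('pics/s8.png',b)
f=lambda im,x,y,w,h,k:cv2.resize(im[y:y+h,x:x+w],(w*k,h*k),interpolation=cv2.INTER_CUBIC)
cv2.imwrite('pics/c8.png',np.hstack([f(a,180,195,100,80,4),f(b,140,160,100,80,4)]))
```

```text
t 15.3 tcp [0.3964 0.1847 0.1467] psi -86.03 tilt -1.0000 gap 0.113 gf 59.9 F [ 0.3803  0.0437 -0.3424]
turn wz -0.03 (wrap 360) then shift [0.0001 0.0005 0.0737]
```

Request:
{"op": "servo_tool", "data": {
  "rows": [
    [[0,0,0,0,0,0.015,-1],[0,0,0,0,0,0.015,-1],[0,0,0,0,0,0.01,-1],[0,0,0,0,0,0.005,-1],[0,0,0,0,0,0,-1],[0,0,0,0,0,0,-1]]
  ]
}}

```text
t: 15.9
tcp_pos: [0.3973, 0.1848, 0.1021]
tool_rot: [0.999, 0.034, 0.0, -0.0]
force: [-0.0, 0.6, -2.0]
finger_gap: 0.109
gripper_force: 59.9
```

Run:
```python
from h import *
plan(.3966,.1842,.073,-86)
```

```text
t 15.9 tcp [0.3973 0.1848 0.1021] psi -86.06 tilt -1.0000 gap 0.109 gf 59.9 F [-0.0494  0.6036 -1.9654]
turn wz -0.06 (wrap 360) then shift [-0.0008  0.0006  0.0291]
```

Already 10 mm inside the crate rim with no contact force, so it is in. I'll lower the rest.

Request:
{"op": "servo_tool", "data": {
  "rows": [
    [[0,0,0,0,0,0.01,-1],[0,0,0,0,0,0.008,-1],[0,0,0,0,0,0.006,-1],[0,0,0,0,0,0.004,-1],[0,0,0,0,0,0,-1],[0,0,0,0,0,0,-1]]
  ]
}}

```text
t: 16.4
tcp_pos: [0.3973, 0.1844, 0.0735]
tool_rot: [0.999, 0.034, 0.0, -0.0]
force: [0.6, -0.3, -0.9]
finger_gap: 0.105
gripper_force: 60.2
```

Run:
```python
from h import *
plan(.3966,.1842,.073,-86)
```

```text
t 16.4 tcp [0.3973 0.1844 0.0735] psi -86.12 tilt -1.0000 gap 0.105 gf 60.2 F [ 0.5754 -0.2649 -0.8904]
turn wz -0.12 (wrap 360) then shift [-0.0007  0.0002  0.0005]
```

Request:
{"op": "servo_tool", "data": {
  "rows": [
    [[0,0,0,0,0,0,-0.4],[0,0,0,0,0,0,-0.4],[0,0,0,0,0,0,-0.4],[0,0,0,0,0,-0.02,-0.4],[0,0,0,0,0,-0.04,0],[0,0,0,0,0,-0.04,0],[0,0,0,0,0,-0.04,0],[0,0,0,0,0,-0.04,0]]
  ]
}}

```text
t: 17.07
tcp_pos: [0.3965, 0.1843, 0.2555]
tool_rot: [0.999, 0.034, -0.0, 0.0]
force: [0.8, -0.1, -0.9]
finger_gap: 0.5
gripper_force: 0.0
```

Request:
{"op": "servo_tool", "data": {
  "rows": [
    [[0,0,0,0,0.04,-0.03,0],[0,0,0,0,0.04,0,0],[0,0,0,0,0.04,0,0],[0,0,0,0,0.04,0,0],[0,0,0,0,0.04,0,0],[0,0,0,0,0.04,0,0],[0,0,0,0,0.04,0,0],[0,0,0,0,0.04,0,0]]
  ]
}}

```text
t: 17.73
tcp_pos: [0.4178, -0.1299, 0.2787]
tool_rot: [0.999, 0.034, 0.0, -0.0]
force: [0.8, 0.4, -0.6]
finger_gap: 0.5
gripper_force: 0.0
```

Request:
{"op": "servo_tool", "data": {
  "rows": [
    [[0,0,0,0,0.022,0,0],[0,0,0,0,0,0,0],[0,0,0,0,0,0,0],[0,0,0,0,0,0,0]]
  ]
}}

```text
t: 18.07
tcp_pos: [0.4192, -0.1491, 0.2782]
tool_rot: [0.999, 0.034, -0.001, -0.001]
force: [-0.4, 1.3, 0.5]
finger_gap: 0.504
gripper_force: 0.0
```

Run:
```python
from h import *
plan(.421,-.157,.14,-86)
t=manip.snapshot('top');s=manip.snapshot('scene');cv2.imwrite('pics/t9.png',t);cv2.imwrite('pics/s9.png',s)
# liner: grey in crate? compare tall wall expected px and colour samples
d=np.array([np.cos(np.radians(94)),np.sin(np.radians(94))]);l=np.array([-d[1],d[0]]);c=np.array([.4008,.1244])
for n,im in(("top",t),("scene",s)):
  for a,b,z,lab in((.061,0,.09,"tall top"),(0,0,.01,"liner floor"),(0,.0565,.045,"crate L wall"),(0,-.0565,.045,"crate R wall"),(0,.043,.056,"liner L rim"),(0,-.043,.056,"liner R rim"),(.0775,0,.045,"crate end")):
    u=px(n,np.r_[c+a*d+b*l,z]).round().astype(int);print(n,lab,u,im[u[1],u[0]])
```

```text
t 18.0667 tcp [ 0.4192 -0.1491  0.2782] psi -86.13 tilt -1.0000 gap 0.504 gf 0.0 F [-0.3749  1.2588  0.4699]
turn wz -0.13 (wrap 360) then shift [0.0013 0.008  0.1382]
top tall top [197 236] [150 150 149]
top liner floor [218 236] [170 172 171]
top crate L wall [218 252] [114 154 179]
top crate R wall [216 220] [122 165 185]
top liner L rim [217 248] [114 131 144]
top liner R rim [216 223] [131 129 129]
top crate end [195 237] [122 165 189]
scene tall top [175 194] [182 192 199]
scene liner floor [192 221] [188 191 186]
scene crate L wall [177 225] [182 237 252]
scene crate R wall [204 203] [180 232 249]
scene liner L rim [180 220] [146 147 143]
scene liner R rim [200 203] [134 138 137]
scene crate end [173 201] [ 98 100  95]
```

Request:
{"op": "servo_tool", "data": {
  "rows": [
    [[0,0,0,0.001,0.008,0,0],[0,0,0,0,0,0.03,0],[0,0,0,0,0,0.04,0],[0,0,0,0,0,0.035,0],[0,0,0,0,0,0.02,0],[0,0,0,0,0,0.013,0],[0,0,0,0,0,0,0],[0,0,0,0,0,0,0]]
  ]
}}

```text
t: 18.83
tcp_pos: [0.4215, -0.1576, 0.1402]
tool_rot: [0.999, 0.035, -0.001, -0.0]
force: [-0.4, 0.5, 0.4]
finger_gap: 0.499
gripper_force: 0.0
```

Request:
{"op": "servo_tool", "data": {
  "rows": [
    [[0,0,0,0,0,0,-1],[0,0,0,0,0,0,-1],[0,0,0,0,0,0,-1],[0,0,0,0,0,0,-1],[0,0,0,0,0,0,-1],[0,0,0,0,0,0,-1],[0,0,0,0,0,0,-1]]
  ],
  "squeeze": 40
}}

```text
t: 19.42
tcp_pos: [0.4216, -0.1577, 0.1413]
tool_rot: [0.999, 0.034, 0.0, 0.0]
force: [0.8, 4.9, 5.7]
finger_gap: 0.122
gripper_force: 39.2
```

Run:
```python
from h import *
plan(.421,-.157,.14,-86)
# arc: tool y is backwards (-pour); shift per theta
r=np.array([-.145,.14])
prev=r
for th in range(2,47,2):
    a=np.radians(th);p=np.array([r[0]*np.cos(a)+r[1]*np.sin(a),-r[0]*np.sin(a)+r[1]*np.cos(a)])
    print(th,"dy %.4f dz %.4f"%(-(p-prev)[0],-(p-prev)[1]),p);prev=p
```

```text
t 19.4167 tcp [ 0.4216 -0.1577  0.1413] psi -86.11 tilt -1.0000 gap 0.122 gf 39.2 F [0.7945 4.8712 5.687 ]
turn wz -0.11 (wrap 360) then shift [-0.0006 -0.0008  0.0013]
2 dy -0.0050 dz -0.0050 [-0.14   0.145]
4 dy -0.0051 dz -0.0048 [-0.1349  0.1498]
6 dy -0.0053 dz -0.0046 [-0.1296  0.1544]
8 dy -0.0055 dz -0.0044 [-0.1241  0.1588]
10 dy -0.0056 dz -0.0042 [-0.1185  0.1631]
12 dy -0.0058 dz -0.0040 [-0.1127  0.1671]
14 dy -0.0059 dz -0.0038 [-0.1068  0.1709]
16 dy -0.0060 dz -0.0036 [-0.1008  0.1745]
18 dy -0.0062 dz -0.0034 [-0.0946  0.178 ]
20 dy -0.0063 dz -0.0032 [-0.0884  0.1811]
22 dy -0.0064 dz -0.0030 [-0.082   0.1841]
24 dy -0.0065 dz -0.0027 [-0.0755  0.1869]
26 dy -0.0066 dz -0.0025 [-0.069   0.1894]
28 dy -0.0067 dz -0.0023 [-0.0623  0.1917]
30 dy -0.0067 dz -0.0021 [-0.0556  0.1937]
32 dy -0.0068 dz -0.0018 [-0.0488  0.1956]
34 dy -0.0069 dz -0.0016 [-0.0419  0.1971]
36 dy -0.0069 dz -0.0013 [-0.035   0.1985]
38 dy -0.0069 dz -0.0011 [-0.0281  0.1996]
40 dy -0.0070 dz -0.0009 [-0.0211  0.2005]
42 dy -0.0070 dz -0.0006 [-0.0141  0.2011]
44 dy -0.0070 dz -0.0004 [-0.0071  0.2014]
46 dy -0.0070 dz -0.0001 [-0.      0.2016]
```

Request:
{"op": "servo_tool", "data": {
  "rows": [
    [[0,0,0,0,-0.005,-0.005,-1],[0,0,0,0,-0.0051,-0.0048,-1],[0,0,0,0,-0.0053,-0.0046,-1],[0,0,0,0,-0.0055,-0.0044,-1],[0,0,0,0,-0.0056,-0.0042,-1],[0,0,0,0,-0.0058,-0.004,-1],[0,0,0,0,-0.0059,-0.0038,-1],[0,0,0,0,-0.006,-0.0036,-1]]
  ]
}}

```text
t: 20.08
tcp_pos: [0.4192, -0.1148, 0.1763]
tool_rot: [0.999, 0.035, 0.001, 0.002]
force: [-2.5, -5.9, 2.3]
finger_gap: 0.121
gripper_force: 39.3
```

Request:
{"op": "servo_tool", "data": {
  "rows": [
    [[0,0,0,0,-0.0031,-0.0017,-1],[0,0,0,0,-0.0031,-0.0017,-1],[0,0,0,0,-0.0032,-0.0016,-1],[0,0,0,0,-0.0031,-0.0016,-1],[0,0,0,0,-0.0032,-0.0015,-1],[0,0,0,0,-0.0032,-0.0015,-1],[0,0,0,0,0,0,-1],[0,0,0,0,0,0,-1]]
  ]
}}

```text
t: 20.75
tcp_pos: [0.4183, -0.0965, 0.1865]
tool_rot: [0.999, 0.035, 0.002, 0.002]
force: [-3.3, -7.2, 5.9]
finger_gap: 0.119
gripper_force: 39.3
```

```bash
cat >> h.py <<'E'
def rock():
    s=manip.sense();p=s["tcp_pos"];d=np.array([np.cos(np.radians(94)),np.sin(np.radians(94))])
    # toe inferred from grasp pose
    toe=np.array([.4216,-.1577])+.145*d;x=(p[:2]-toe)@d
    print("t %.2f x %.4f z %.4f r %.4f theta %.1f"%(s["t"],x,p[2],np.hypot(x,p[2]),np.degrees(np.arctan2(.14,-.145)-np.arctan2(p[2],x))),"F",s["force"],"gap",s["finger_gap"])
E
python3 -c "
from h import *
rock()"
```

```text
t 20.75 x -0.0837 z 0.1865 r 0.2044 theta 21.8 F [-3.3048 -7.2398  5.8971] gap 0.11930043050671209
```

Request:
{"op": "servo_tool", "data": {
  "rows": [
    [[0,0,0,0,-0.0033,-0.001,-1],[0,0,0,0,-0.0033,-0.001,-1],[0,0,0,0,-0.0017,-0.0004,-1],[0,0,0,0,-0.0017,-0.0004,-1],[0,0,0,0,-0.0017,-0.0004,-1],[0,0,0,0,-0.0017,-0.0004,-1],[0,0,0,0,-0.0017,-0.0004,-1],[0,0,0,0,-0.0017,-0.0004,-1]]
  ]
}}

```text
t: 21.42
tcp_pos: [0.4182, -0.081, 0.1921]
tool_rot: [0.999, 0.035, 0.003, 0.004]
force: [-4.9, -9.1, 18.0]
finger_gap: 0.122
gripper_force: 42.3
```

Request:
{"op": "servo_tool", "data": {
  "rows": [
    [[0,0,0,0,-0.0017,-0.0004,-1],[0,0,0,0,-0.0017,-0.0004,-1],[0,0,0,0,-0.0017,-0.0004,-1],[0,0,0,0,-0.0017,-0.0004,-1],[0,0,0,0,0,0,-1],[0,0,0,0,0,0,-1],[0,0,0,0,0,0,-1],[0,0,0,0,0,0,-1]]
  ]
}}

```text
t: 22.08
tcp_pos: [0.4181, -0.0747, 0.1942]
tool_rot: [0.999, 0.036, 0.003, 0.005]
force: [-5.9, -9.9, 21.4]
finger_gap: 0.125
gripper_force: 42.6
```

```bash
python3 -c "
from h import *
rock()
cv2.imwrite('pics/t10.png',manip.snapshot('top'));cv2.imwrite('pics/s10.png',manip.snapshot('scene'))
a=cv2.imread('pics/s9.png');b=cv2.imread('pics/s10.png')
# brightness change within the liner floor region in the scene view
d=np.array([np.cos(np.radians(94)),np.sin(np.radians(94))]);l=np.array([-d[1],d[0]]);c=np.array([.4008,.1244])
q=np.array([px('scene',np.r_[c+i*d+j*l,.012]) for i,j in((-.03,.035),(.05,.035),(.05,-.035),(-.03,-.035))]).astype(np.int32);print(q.tolist())
m=np.zeros(a.shape[:2],np.uint8);cv2.fillConvexPoly(m,q,1);print('liner diff',cv2.absdiff(a,b).max(2)[m>0].mean())"
```

```text
t 22.08 x -0.0620 z 0.1942 r 0.2039 theta 28.3 F [-5.8674 -9.9034 21.3934] gap 0.12466552102516036
[[190, 232], [172, 219], [188, 205], [207, 218]]
liner diff 53.44881889763779
```

Request:
{"op": "servo_tool", "data": {
  "rows": [
    [[0,0,0,0,-0.001,-0.0015,-1],[0,0,0,0,-0.001,-0.0015,-1],[0,0,0,0,-0.0017,-0.0006,-1],[0,0,0,0,-0.0017,-0.0006,-1],[0,0,0,0,-0.0017,-0.0005,-1],[0,0,0,0,-0.0017,-0.0005,-1],[0,0,0,0,-0.0017,-0.0005,-1],[0,0,0,0,-0.0017,-0.0005,-1]]
  ]
}}

```text
t: 22.85
tcp_pos: [0.4155, -0.0596, 0.1981]
tool_rot: [0.999, 0.034, 0.001, 0.001]
force: [-2.5, -2.7, 7.6]
finger_gap: 0.127
gripper_force: 42.1
```

Request:
{"op": "servo_tool", "data": {
  "rows": [
    [[0,0,0,0,-0.0017,-0.0004,-1],[0,0,0,0,-0.0017,-0.0004,-1],[0,0,0,0,-0.0017,-0.0004,-1],[0,0,0,0,-0.0017,-0.0004,-1],[0,0,0,0,0,0,-1],[0,0,0,0,0,0,-1],[0,0,0,0,0,0,-1],[0,0,0,0,0,0,-1]]
  ]
}}

```text
t: 23.52
tcp_pos: [0.4152, -0.0533, 0.1996]
tool_rot: [0.999, 0.035, 0.001, 0.001]
force: [-1.6, -5.0, 6.4]
finger_gap: 0.123
gripper_force: 42.0
```

```bash
python3 -c "
from h import *
rock()
print(manip.sense()['ft_torque'])"
```

```text
t 23.52 x -0.0404 z 0.1996 r 0.2036 theta 34.6 F [-1.6285 -4.9554  6.358 ] gap 0.12346742175269754
[-1.1488  0.2202  0.0751]
```

Request:
{"op": "servo_tool", "data": {
  "rows": [
    [[0,0,0,0,-0.0017,-0.0004,-1],[0,0,0,0,-0.0017,-0.0004,-1],[0,0,0,0,-0.0017,-0.0004,-1],[0,0,0,0,-0.0017,-0.0004,-1],[0,0,0,0,-0.0017,-0.0003,-1],[0,0,0,0,-0.0017,-0.0003,-1],[0,0,0,0,-0.0017,-0.0003,-1],[0,0,0,0,-0.0017,-0.0003,-1]]
  ]
}}

```text
t: 24.18
tcp_pos: [0.4139, -0.0391, 0.202]
tool_rot: [0.999, 0.034, 0.001, 0.001]
force: [-0.7, -4.1, 5.6]
finger_gap: 0.117
gripper_force: 42.0
```

Request:
{"op": "servo_tool", "data": {
  "rows": [
    [[0,0,0,0,-0.0017,-0.0002,-1],[0,0,0,0,-0.0017,-0.0002,-1],[0,0,0,0,0,0,-1],[0,0,0,0,0,0,-1],[0,0,0,0,0,0,-1],[0,0,0,0,0,0,-1],[0,0,0,0,0,0,-1],[0,0,0,0,0,0,-1]]
  ]
}}

```text
t: 24.85
tcp_pos: [0.4137, -0.0358, 0.2024]
tool_rot: [0.999, 0.034, 0.001, 0.001]
force: [-1.4, -3.5, 6.4]
finger_gap: 0.124
gripper_force: 42.1
```

```bash
python3 -c "
from h import *
rock()
a=manip.snapshot('top');b=manip.snapshot('scene')
f=lambda im,x,y,w,h,k:cv2.resize(im[y:y+h,x:x+w],(w*k,h*k),interpolation=cv2.INTER_CUBIC)
cv2.imwrite('pics/c11.png',np.hstack([f(a,170,190,130,100,3),f(b,140,150,130,100,3)]))"
```

```text
t 24.85 x -0.0229 z 0.2024 r 0.2037 theta 39.6 F [-1.3615 -3.4916  6.3911] gap 0.1240820906392843
```

View pics/c11.png

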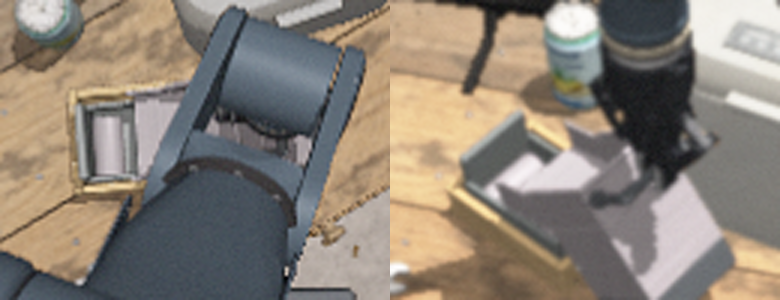

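The left crop shows one bar in the liner at (118,135); the second is probably under the lip. I'll lower the tub back along the arc to upright, then check by numbers.

Request:
{"op": "servo_tool", "data": {
  "rows": [
    [[0,0,0,0,0.0035,0.0004,-1],[0,0,0,0,0.007,0.0011,-1],[0,0,0,0,0.007,0.0014,-1],[0,0,0,0,0.007,0.0016,-1],[0,0,0,0,0.0069,0.0019,-1],[0,0,0,0,0.0068,0.0021,-1],[0,0,0,0,0.0067,0.0023,-1],[0,0,0,0,0.0067,0.0026,-1]]
  ]
}}

```text
t: 25.62
tcp_pos: [0.417, -0.0872, 0.1884]
tool_rot: [0.999, 0.034, 0.001, -0.0]
force: [0.0, -2.7, 3.5]
finger_gap: 0.122
gripper_force: 42.7
```

```bash
python3 -c "
from h import *
rock()
cv2.imwrite('pics/t12.png',manip.snapshot('top'));cv2.imwrite('pics/s12.png',manip.snapshot('scene'))
# profile along liner axis in top view, at bar mid height
d=np.array([np.cos(np.radians(94)),np.sin(np.radians(94))]);l=np.array([-d[1],d[0]]);c=np.array([.4008,.1244])
t=cv2.imread('pics/t12.png').astype(float).mean(2)
for i in np.arange(-70,80,5):
    v=[cv2.getRectSubPix(t.astype(np.float32),(1,1),tuple(map(float,px('top',np.r_[c+i/1e3*d+j*l,.028]))))[0,0] for j in(-.025,-.01,.01,.025)]
    print(i,np.round(v))"
```

```text
t 25.62 x -0.0744 z 0.1884 r 0.2025 theta 24.5 F [ 0.0331 -2.7248  3.4985] gap 0.12217779085097953
-70 [207. 208. 208. 150.]
-65 [206. 207. 205. 200.]
-60 [206. 204. 206. 206.]
-55 [207. 207. 206. 208.]
-50 [206. 206. 207. 206.]
-45 [208. 207. 209. 208.]
-40 [205. 204. 205. 206.]
-35 [207. 210. 207. 208.]
-30 [210. 208. 208. 209.]
-25 [209. 210. 211. 212.]
-20 [209. 208. 211. 212.]
-15 [213. 181. 184. 212.]
-10 [148. 114. 108. 113.]
-5 [149. 115. 117. 117.]
0 [126. 122. 121. 117.]
5 [163. 165. 170. 156.]
10 [163. 171. 174. 174.]
15 [164. 173. 174. 173.]
20 [164. 171. 168. 170.]
25 [144. 139. 145. 135.]
30 [170. 174. 171. 170.]
35 [197. 197. 192. 192.]
40 [210. 210. 202. 199.]
45 [194. 192. 196. 195.]
50 [180. 177. 178. 181.]
55 [152. 156. 152. 152.]
60 [79. 88. 86. 67.]
65 [67. 68. 62. 73.]
70 [115. 124. 130. 132.]
75 [182. 172. 169. 172.]
```

Request:
{"op": "servo_tool", "data": {
  "rows": [
    [[0,0,0,0,0.0066,0.0028,-1],[0,0,0,0,0.0065,0.003,-1],[0,0,0,0,0.0063,0.0032,-1],[0,0,0,0,0.0062,0.0034,-1],[0,0,0,0,0.006,0.0036,-1],[0,0,0,0,0.0059,0.0038,-1],[0,0,0,0,0.0058,0.004,-1],[0,0,0,0,0,0,-1]]
  ]
}}

```text
t: 26.38
tcp_pos: [0.4197, -0.1314, 0.1635]
tool_rot: [0.999, 0.033, -0.0, -0.0]
force: [1.2, -2.4, -1.5]
finger_gap: 0.121
gripper_force: 42.5
```

```bash
cat > prof.py <<'E'
from h import *
rock()
t=manip.snapshot('top');s=manip.snapshot('scene');cv2.imwrite('pics/tl.png',t);cv2.imwrite('pics/sl.png',s)
d=np.array([np.cos(np.radians(94)),np.sin(np.radians(94))]);l=np.array([-d[1],d[0]]);c=np.array([.4008,.1244]);toe=np.array([.411,-.0125])
def prof(im,n,o,z,rng,js):
    g=im.astype(np.float32).mean(2)
    for i in rng:print(i,[int(cv2.getRectSubPix(g,(1,1),tuple(map(float,px(n,np.r_[o+i/1e3*d+j*l,z]))))[0,0]) for j in js])
print('liner top');prof(t,'top',c,.028,range(-80,65,6),(-.02,0,.02))
print('liner scene');prof(s,'scene',c,.028,range(-80,65,6),(-.02,0,.02))
E
python3 prof.py
```

```text
t 26.38 x -0.1187 z 0.1635 r 0.2020 theta 10.0 F [ 1.1795 -2.3692 -1.4717] gap 0.1213876398663281
liner top
-80 [189, 93, 98]
-74 [128, 92, 103]
-68 [78, 98, 105]
-62 [83, 100, 108]
-56 [90, 103, 110]
-50 [94, 105, 111]
-44 [95, 106, 113]
-38 [98, 109, 112]
-32 [103, 109, 116]
-26 [106, 112, 118]
-20 [106, 113, 121]
-14 [107, 113, 119]
-8 [106, 115, 121]
-2 [109, 113, 124]
4 [111, 121, 125]
10 [110, 118, 127]
16 [114, 119, 131]
22 [115, 121, 131]
28 [114, 124, 134]
34 [115, 122, 136]
40 [117, 124, 135]
46 [120, 126, 136]
52 [120, 128, 137]
58 [121, 130, 139]
64 [124, 133, 137]
liner scene
-80 [142, 96, 98]
-74 [153, 96, 110]
-68 [156, 96, 134]
-62 [177, 96, 96]
-56 [192, 97, 70]
-50 [204, 96, 72]
-44 [214, 98, 94]
-38 [216, 97, 127]
-32 [234, 99, 142]
-26 [243, 101, 141]
-20 [244, 105, 147]
-14 [242, 112, 175]
-8 [242, 117, 182]
-2 [241, 122, 182]
4 [240, 136, 183]
10 [234, 138, 181]
16 [220, 129, 152]
22 [203, 123, 124]
28 [204, 172, 168]
34 [217, 211, 209]
40 [234, 235, 233]
46 [243, 245, 245]
52 [236, 238, 238]
58 [218, 220, 217]
64 [146, 146, 141]
```

Request:
{"op": "servo_tool", "data": {
  "rows": [
    [[0,0,0,0,0.0056,0.0042,-1],[0,0,0,0,0.0055,0.0044,-1],[0,0,0,0,0.0053,0.0046,-1],[0,0,0,0,0.0026,0.0024,-1],[0,0,0,0,0.0025,0.0024,-1],[0,0,0,0,0.0025,0.0024,-1],[0,0,0,0,0.0024,0.0024,-1],[0,0,0,0,0,0,-1]]
  ]
}}

```text
t: 27.15
tcp_pos: [0.4211, -0.1566, 0.1411]
tool_rot: [0.999, 0.034, -0.0, -0.0]
force: [1.4, 0.5, -3.5]
finger_gap: 0.12
gripper_force: 42.8
```

```bash
python3 -c "
from h import *
rock()"
```

```text
t 27.15 x -0.1439 z 0.1411 r 0.2015 theta 0.4 F [ 1.3518  0.4772 -3.5444] gap 0.12001590459694085
```

Request:
{"op": "servo_tool", "data": {
  "rows": [
    [[0,0,0,0,0.001,0.0012,-1],[0,0,0,0,0,0,-1],[0,0,0,0,0,0,-1],[0,0,0,0,0,0,-0.2],[0,0,0,0,0,0,-0.2],[0,0,0,0,0,0,-0.2],[0,0,0,0,0,0,-0.2],[0,0,0,0,0,0,-0.2]]
  ]
}}

```text
t: 27.82
tcp_pos: [0.4213, -0.1576, 0.1403]
tool_rot: [0.999, 0.034, -0.0, -0.0]
force: [-0.1, -0.9, 0.0]
finger_gap: 0.404
gripper_force: 0.0
```

Request:
{"op": "servo_tool", "data": {
  "rows": [
    [[0,0,0,0,0,-0.02,-0.2],[0,0,0,0,0,-0.04,-0.2],[0,0,0,0,0,-0.04,-0.2],[0,0,0,0,0,-0.04,-0.2],[0,0,0,0,0.04,-0.02,-0.2],[0,0,0,0,0.04,0,-0.2],[0,0,0,0,0.04,0,-0.2],[0,0,0,0,0.04,0,-0.2]]
  ]
}}

```text
t: 28.48
tcp_pos: [0.432, -0.316, 0.2999]
tool_rot: [0.999, 0.034, 0.0, 0.001]
force: [-0.6, 0.9, 0.3]
finger_gap: 0.399
gripper_force: 0.0
```

Request:
{"op": "servo_tool", "data": {
  "rows": [
    [[0,0,0,0.01,0.04,0,-0.2],[0,0,0,0.01,0.04,0,-0.2],[0,0,0,0.01,0.04,0,-0.2],[0,0,0,0.01,0.04,0,-0.2],[0,0,0,0,0,0,-0.2],[0,0,0,0,0,0,-0.2]]
  ]
}}

```text
t: 28.98
tcp_pos: [0.4825, -0.4734, 0.2971]
tool_rot: [0.999, 0.033, -0.001, -0.001]
force: [-0.2, 0.3, -0.1]
finger_gap: 0.396
gripper_force: 0.0
```

Run:
```python
from h import *
t0=cv2.imread('pics/top0.png');t=manip.snapshot('top');s=manip.snapshot('scene')
cv2.imwrite('pics/t13.png',t);cv2.imwrite('pics/s13.png',s)
d=np.array([np.cos(np.radians(94)),np.sin(np.radians(94))]);l=np.array([-d[1],d[0]]);c=np.array([.4008,.1244]);toe=np.array([.411,-.0125])
def warp(im,n,o,z,xs,ys):
    g=im.astype(np.float32).mean(2);m=np.array([[px(n,np.r_[o+i*d+j*l,z]) for j in ys] for i in xs],np.float32)
    return cv2.remap(g,m,None,cv2.INTER_LINEAR).astype(int)
print("tub inside top before|after (rows: -x back..front)")
xs=np.arange(-.095,.01,.01);ys=np.arange(-.03,.031,.02)
for i,a,b in zip(xs,warp(t0,'top',toe,.13,xs,ys),warp(t,'top',toe,.13,xs,ys)):print("%.3f"%i,a,b)
xs=np.arange(-.075,.08,.006);ys=np.arange(-.05,.051,.01)
print("liner top | scene");
for i,a,b in zip(xs,warp(t,'top',c,.03,xs,ys),warp(s,'scene',c,.03,xs,ys)):print("%.3f"%i,a,b)
```

```text
tub inside top before|after (rows: -x back..front)
-0.095 [105  71 115 101] [68 77 77 78]
-0.085 [160 161 160 159] [110  76  77  76]
-0.075 [197 199 192 195] [208  71  77  75]
-0.065 [162 166 165 166] [213  71  77  79]
-0.055 [131  90 106  99] [216 214  75  76]
-0.045 [153 144 147 146] [203 210  67  75]
-0.035 [185 188 187 191] [208 211 119  76]
-0.025 [177 178 177 176] [211 210 212  73]
-0.015 [112 115 115 116] [214 211 212  66]
-0.005 [186 146 179 196] [199 212 209 185]
0.005 [162 159 154 183] [183 192 189 194]
liner top | scene
-0.075 [193 190 190 192 194 193 192 193 194 155 140] [249 249 249 245 129 107 114 121 123 122 118]
-0.069 [163 178 157 128 155 182 172 142 144 159 136] [249 249 249 246 131 108 146 149 151 152 142]
-0.063 [115 199 191 166 134 143 144 132 121 135 130] [248 249 249 245 141 107 108 105 106 113 141]
-0.057 [132 155 103  76 101 100  86  84 108 102 129] [248 248 249 245 150 103  80  81  79  95 153]
-0.051 [137  75  96 111 104  98  89 101 101 109 130] [249 249 249 248 132 100  80  79  78  94 151]
-0.045 [121  88 200 168 151 194 189 174 157 169 186] [249 249 250 24
[... 1297 characters left out ...]
7 207 122 208]
0.039 [101  91 161 220 216 212 208 208 205 149 202] [102  95 239 245 245 245 245 245 208 121 208]
0.045 [118  75 148 197 199 199 202 205 202 151 186] [103 103 248 250 250 251 251 251 214 130 209]
0.051 [120  84 156 179 179 181 180 181 183 152 174] [106 114 244 245 246 246 246 247 212 125 211]
0.057 [121 107 108 137 140 137 128 121 133 152 164] [108 113 226 231 229 230 229 225 193 125 208]
0.063 [115 106  72  67  67  66  66  71  69 117 162] [112 100 158 156 155 154 149 149 155 123 214]
0.069 [ 96 107 107 108 117 122 122 122 124  96 170] [112  98 107 105 101 104 104 102 150 126 213]
0.075 [122 179 182 188 179 171 170 175 174 130 127] [115 100 101 102 102 103 100 101 146 137 211]
```

```bash
python3 -c "
from h import *
print(manip.sense()['force'],manip.sign_off())"
```

```text
the job is handed in; nothing more can be done
[ 0.4392  0.9512 -0.5279] None
```

The job is handed in after 29 s of robot time: both bars are in the liner inside the crate, its tall end away from the tub, and the empty tub is back down upright where it stood, judging by the handle's position at release. I confirmed the bars and the empty tub from image brightness profiles rather than a final viewed picture, and I did not re-check the other items, though no move came near them.

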